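Close the UV sterilizing box and switch it on

TASK

Put the lid squarely on the open UV sterilizing box so that it lies flat and fully seated all round, let go of it, and only then switch the box on: turn its rotary switch clockwise until it clicks into the on position. The lamp must never come on while the box is open. Leave the other things on the counter where they are.

Things in the scene. Friction and masses are not known exactly. Their poses are not given: they have to be found in the camera images.
- sterilizer: Fixed white UV sterilizing box, 220 deep (x), 280 wide (y), 110 mm high. Origin: centre of its underside. x runs from its front (robot side) to its back, y to its left, z up. Level top deck (z 0.110) from x -0.030 to 0.110, open chamber in its right part; in front a panel slopes down at 33 deg to x -0.110, z 0.058, with the rotary switch at its left end. Fixed at varying yaw.
- mouth (a point): Centre of the chamber's rectangular mouth, level with the deck (sterilizer frame 0.040, -0.050, 0.110), axes as the sterilizer's. The mouth is 110 mm along x by 150 mm along y and 65 mm deep; the deck round it is at least 15 mm wide.
- lid: Loose white lid, 0.13 to 0.25 kg, right way up. Plate 130 (x) by 170 (y) by 6 mm over a plug 107 by 147 by 8 mm that enters the mouth with 1.5 mm play a side. Grey grip bar on top along y: 14 wide, 70 long, 26 mm high. Origin: centre of plug underside; plate top z 0.014, bar top 0.040. Seated: plate on the deck, origin 8 mm below the mouth, axes parallel to the sterilizer's (either way round).
- switch (a joint): Rotary switch angle (rad): 0 off, 1.571 on, firm stops there; grows clockwise as seen facing the sloping panel. A snap-action spring presses it into either end with about 0.15 N m, so it must be turned against that as far as the middle (0.785), where it balances; beyond, the spring carries a released switch on to the other end (friction 0.03 N m holds it only within 0.1 rad of the middle).
- switch_bar (a point): Centre of the top face of the switch's black bar handle, on the switch axis, 28 mm off the panel; turns with it. z: the axis, out of the panel, 33 deg from vertical towards the robot; y: along the bar. Bar 46 long, 12 wide, 25 mm tall, on a disc 48 mm across and 3 mm thick. Off: bar level, across the box's front; on: bar points up and down the slope.
- shelf: Fixed white MDF swab shelf; axes like the sterilizer's, to which it stands square within 0.03 rad. Origin: on the counter under the right end of its top board. Two-tier bay left of the sterilizer: y 0.120 to 0.440, x -0.100 to 0.140, 268 mm high, left half behind a frosted sliding door. A 16 mm steel leg at (0.128, 0.015) carries the board's right end; a paper roll stands on top, up to z 0.340.
- board_corner (a point): Front right lower corner of the shelf's 18 mm top board (shelf frame -0.100, 0, 0.250), axes as the shelf's. From here the board runs 240 mm back (+x) and to the left (+y), over the switch end of the sterilizer; its front edge is 3 to 27 mm behind the middle of the switch bar as seen from above, so a gripper held upright over the switch hits it. The chamber is clear of the board.
- denture_box: loose yellow closed denture box, 79 by 89 by 46 mm, origin centre of underside; a bystander, leave it
- nail_brush: loose wooden nail brush, 100 by 44 by 49 mm with its bow handle, bristles down, origin centre of underside; a bystander, leave it
- hair_clip: loose metal hair clip, 62 by 14 by 11 mm, origin centre of underside; a bystander, leave it
- tumbler: loose white open tumbler, 72 mm diameter, 100 mm high, origin centre of underside; a bystander, leave it
- soap_dish: loose ceramic soap dish with soap, 115 by 80 by 27 mm, origin centre of underside; a bystander, leave it

How it is judged:
On the way, in this order (a step that is already met when the one before it is completed fails the run):
1. the lid is seated on the box and let go, with the switch still off (z of lid in the frame of mouth below -0.0055 m and horizontal distance between lid and mouth below 0.006 m and angle between lid's own z axis and vertical below 0.035 rad and contact force between the fingers and lid below 0.2 N and value of joint switch below 0.4 rad), for 0.2 s.
2. the switch is in its on detent (value of joint switch above 1.4 rad), for 0.2 s.
At the end, for the whole second after the job is handed in: The lid lies seated on the sterilizing box: plug in the mouth, plate within 2.5 mm of the deck, within 6 mm of centred, square within 0.06 rad and level within 0.035 rad, at rest; and the switch rests in its on detent (above 1.4 rad) (z of lid in the frame of mouth between -0.012 and -0.0055 m and horizontal distance between lid and mouth below 0.006 m and angle between the y axis of lid and the y axis of sterilizer, either way round below 0.06 rad and angle between lid's own z axis and vertical below 0.035 rad and linear speed of lid below 0.01 m/s and value of joint switch above 1.4 rad and velocity of joint switch below 0.1 rad/s); the robot touches nothing.
It fails at once if the lamp is switched on while the lid is not on the box (value of joint switch above 0.8 rad and (z of lid in the frame of mouth above 0 m or horizontal distance between lid and mouth above 0.015 m)).
It fails at once if another thing on the counter is pushed more than 30 mm out of its place or knocked over (distance of any of denture_box, nail_brush, hair_clip, tumbler, soap_dish from where it was at the start of the episode above 0.03 m or angle between any of denture_box, nail_brush, tumbler, soap_dish's own z axis and vertical above 0.5 rad).
It also fails if it takes over 67 s, if anything falls off the work surface, if the arm or the gripper's body presses on something with over 40 N, if the wrist force passes 120 N, or if a joint passes its speed limit or range.

ROBOT

A 7-joint arm with a two-finger parallel gripper is mounted at the origin on the work surface. World frame = base frame: x ahead of the robot, y to its left, z up, the work surface at z = 0. Lengths are in m, angles in rad, forces in N, time in s.
With the tool pointing down it reaches from about 0.425 to 0.925 m from the base axis. Payload 6.8 kg.
Tool frame: the origin (TCP) lies at the very end of the fingers, on their centre line; the grasp point (between the pads) lies 19 mm behind it (grip_point_offset is the distance from the TCP to the grasp point, in m); z points along the fingers, y is the line along which they close (so a half turn about z gives the same grasp; the last joint's range is limited). The gripper opens to 85 mm and grips with 20 to 120 N. Pads are 22 mm wide; open, the fingers measure 114 mm over their backs; the gripper's body (76 mm by 85 mm) begins 54 mm behind the grasp point. The pads swing forward as they close: fully open they stand 13 mm farther back than shut.
Start: joints at [1.223, 0.477, 0.022, 1.555, -0.011, 1.109, -0.083], TCP at [0.16, -0.656, 0.231] pointing down, gripper open.
Joint ranges: [-2.96, 2.96], [-0.34, 2.1], [-1.41, 1.46], [0.24, 2.44], [-1.37, 4.51], [0.17, 1.92], [-2.96, 2.96]. Speed limits (rad/s): [2.39, 2.39, 3.14, 3.14, 3.14, 3.14, 3.14].

INTERFACE

Orientations are given as a unit quaternion [w, x, y, z].
In Python, from station import * gives the robot as it stands.
- The arm moves only by the tool carry_out, never from a script. Its argument "rows" is text: rows parted by semicolons, each of 4 numbers parted by spaces: the shift along the world's x, y, z in mm, then the turn about the world's z in degrees. In form: dx dy dz yaw; .... A call has 1 to 10 rows; each row shifts and turns the commanded pose from where the row before left it; what a row does not reach is not made up. A row lasts 1/8 s, in which the tool goes at most 62.5 mm and 10.7 degrees, less where a joint would pass 70% of its speed; a pose out of reach is approached as far as the arm can. A call is refused whole if a number of a shift passes 62.5 or a number of a turn 10.7, either way. A call with a gripper value outside its range is refused whole. "claw" is the finger opening in mm, from 0 to 85.4, set as the call begins (left out, the last holds). The fingers move at their own pace and stop on an object; "force" is the grip in N (left out, the last holds). Time passes only in rows, so rows that do not move let the fingers close. It gives the time, the measured TCP pose, the force, the opening and the grip force at its end, in the units of the state.
- get_obs(): the state, without advancing time (a new reading comes with each control period).
- read_camera(name): name is "side" or "top"; returns a dict with "img" (384x512x3 uint8, blue, green, red), "fov_y" (degrees; the focal length in pixels is half the picture's height over the tangent of half this angle, whatever the lens; pixels are square), "cx", "cy" (the principal point, pixels), "world_to_cam" (4x4, takes a point from world to camera coordinates). Camera axes: x right, y up, looking along -z (the intrinsics and any distortion apply to the point x, -y, -z); pixel columns grow to the right and rows downward; lengths in m; the calibration is good to about 2 mm. A picture is of the moment at which its call begins. There is no depth.
- hand_in(): hands the job in; it is judged then, once.
Trained networks look in the newest picture that a camera, given by its name, has taken for a name from the list of things; names that differ only in an ending like _2 or _b are one class to them, and where a whole thing is asked for, a point or a joint stands for the part that bears it (a point fixed in the world has none). Each returns a list of dicts, best first, with "confidence" (0 to 1); they miss things now and then, are a little off and sometimes report something else, mostly with a low value. They report only what shows in the picture. A call takes as long as a camera call.
- recognise(camera, thing): "centre" ([column, row] in pixels, amid what is visible of it).
- outline_of(camera, thing): "pixels" (384x512 bool, what is visible of it) and "centre" ([column, row] in pixels, amid what is visible of it).
- place_of(camera, thing): "centre" ([column, row] in pixels: a listed point, or the origin of a listed thing).
The state is a dict: "t": time; "q": joint angles; "joint_vel": joint speeds; "joint_torque": joint torques, N m; "eef_pos": TCP position; "tool_rot": TCP orientation; "contact_force": force on the tool from outside, world axes, zero at the start; "torque": the same for the moment, N m; "gripper_width": opening from 0.0 (shut) to 1.0 (fully open); "grasp_force": force on a finger pad.
Only numpy, scipy, OpenCV 4.12 (cv2) and the standard library are available. Lean on these libraries where they do the work, as an engineer would, in place of code of your own. Each camera call takes 0.05 s, during which the arm holds its last target. There are 200 camera calls.

## Working session

There is one attempt and no reset: what is moved stays moved. The work goes in short steps, Python scripts to look and compute and a tool call to move; the robot and the scene stay as the last step left them, time stands still between calls to the robot, and variables do not carry over. Pictures are saved under pics/ and viewed, at most 10 in all, crops included, and the job is handed in when it is done.

Besides the shell and the picture viewer there is one more tool, called as a command line: name --argument value ..., lists and objects as JSON in quotes. carry_out: Moves the arm, as the interface text tells. Its arguments: {"type":"object","properties":{"rows":{"type":"string"},"claw":{"type":"number"},"force":{"type":"number"}},"required":["rows"]}

```bash
mkdir -p pics; ls
cat > h.py <<'E'
from station import *
import numpy as np, cv2
def cam(n):
    c=read_camera(n); c['f']=c['img'].shape[0]/2/np.tan(np.radians(c['fov_y'])/2); return c
def proj(c,p):
    p=np.atleast_2d(p); M=c['world_to_cam']; q=p@M[:3,:3].T+M[:3,3]
    return np.c_[c['cx']+c['f']*q[:,0]/-q[:,2], c['cy']-c['f']*q[:,1]/-q[:,2]]
def ray(c,uv):
    M=c['world_to_cam'];R=M[:3,:3]
    d=R.T@np.array([(uv[0]-c['cx'])/c['f'],-(uv[1]-c['cy'])/c['f'],-1.]); return -R.T@M[:3,3],d/np.linalg.norm(d)
def atz(c,uv,z):
    o,d=ray(c,uv); return o+d*(z-o[2])/d[2]
E
python3 - <<'E'
from h import *
for n in('side','top'):
    c=cam(n); cv2.imwrite(f'pics/{n}0.png',c['img']); print(n,{k:v for k,v in c.items() if k not in('img',)})
    for t in['sterilizer','mouth','lid','switch_bar','board_corner','denture_box','nail_brush','hair_clip','tumbler','soap_dish','shelf']:
        print(t,[(np.round(r['centre'],1).tolist(),round(r['confidence'],2)) for r in place_of(n,t)[:2]])
print(get_obs())
E
```

```text
pics
side {'fov_y': 47.8199630342581, 'cx': 254.6185684968673, 'cy': 188.58493771264025, 'world_to_cam': array([[-0.87656106, -0.48123524,  0.0073037 ,  0.46872759],
       [ 0.2942913 , -0.52391493,  0.79931582, -0.34918545],
       [-0.38083242,  0.70279854,  0.60086677, -1.02231985],
       [ 0.        ,  0.        ,  0.        ,  1.        ]]), 'f': np.float64(433.0689265950555)}
sterilizer [([193.9, 300.4], 0.79)]
mouth [([192.3, 256.9], 0.56)]
lid [([271.7, 197.4], 0.78)]
switch_bar [([205.7, 313.7], 0.92)]
board_corner [([203.9, 258.0], 0.87)]
denture_box [([314.4, 221.1], 0.65), ([270.7, 196.2], 0.65)]
nail_brush [([298.3, 282.6], 0.6)]
hair_clip [([204.1, 255.9], 0.65), ([275.3, 327.1], 0.45)]
tumbler [([211.7, 199.1], 0.56), ([299.1, 171.0], 0.42)]
soap_dish [([299.7, 172.8], 0.63)]
shelf []
top {'fov_y': 49.70138504978389, 'cx': 250.04867339027575, 'cy': 189.13281373668295, 'world_to_cam': array([[ 0.02849833, -0.99957483, -0.00616419, -0.06743295],
       [ 0.99388634,  0.02767702,  0.10688277, -0.60331053],
       [-0.10666672, -0.00917249,  0.99425252, -1.1972593 ],
   
[... 536 characters left out ...]
: array([ 1.22288762,  0.47700475,  0.022419  ,  1.55537522, -0.0115043 ,
        1.10928835, -0.08309674]), 'joint_vel': array([-0.00061462,  0.00016099, -0.00030847,  0.00117921,  0.00011587,
        0.00044787, -0.00034922]), 'joint_torque': array([-8.98359449e-04, -5.96340466e+01,  1.60613950e+00, -2.81541842e+01,
        1.24334794e-02,  1.83676551e-03, -1.48656000e-05]), 'eef_pos': array([ 0.16032965, -0.65571711,  0.23131557]), 'tool_rot': array([2.51751111e-05, 9.92822257e-01, 1.19599183e-01, 9.58868972e-06]), 'contact_force': array([ 0.00793897,  0.207164  , -0.56777354]), 'torque': array([0.00010791, 0.01221559, 0.02534365]), 'grasp_force': 0.0, 'gripper_width': 1.0013120085429843}
```

View images.

View pics/top0.png

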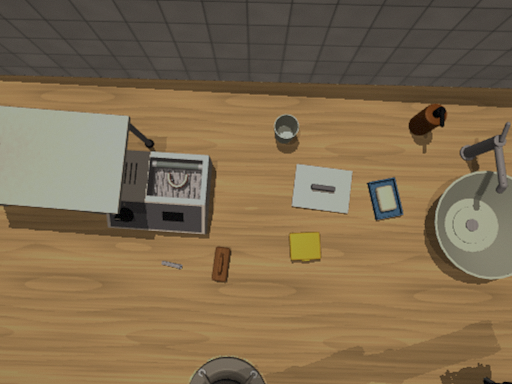

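View pics/side0.png

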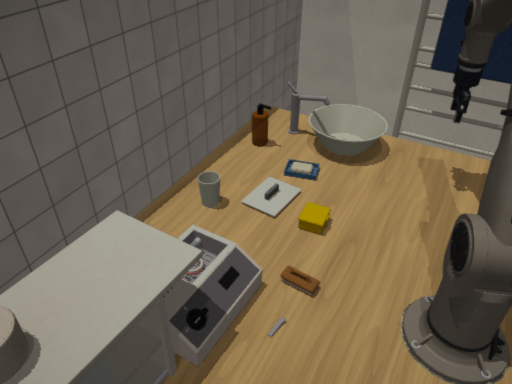

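Run:
```python
from h import *
for n,(x0,x1,y0,y1),s in(('top',(100,216,142,240),6),('side',(150,270,215,365),4)):
    im=cv2.imread(f'pics/{n}0.png')[y0:y1,x0:x1]; im=cv2.resize(im,None,fx=s,fy=s,interpolation=cv2.INTER_CUBIC)
    im=np.clip(im*1.5,0,255).astype(np.uint8)
    for k in range(0,x1-x0,20): cv2.putText(im,str(x0+k),(k*s,10),0,.4,(0,0,255)); im[:6,k*s]=(0,0,255)
    for k in range(0,y1-y0,20): cv2.putText(im,str(y0+k),(0,k*s+4),0,.4,(0,0,255))
    cv2.imwrite(f'pics/{n}_c.png',im)
for n in('top','side'):
    c=cam(n)
    cv2.imwrite(f'pics/{n}1.png',c['img']); np.save(f'{n}.npy',c,allow_pickle=True)
    for r in outline_of(n,'lid')[:1]:
        m=r['pixels'].astype(np.uint8); print(n,r['confidence'],m.sum(),r['centre']); np.save(f'lid_{n}.npy',m)
        h=max(cv2.findContours(m,0,2)[0],key=cv2.contourArea); print(cv2.approxPolyDP(h,4,True).reshape(-1,2).tolist())
    # bar dark pixels in lid region
    g=c['img'].max(2); d=((g<110)&(cv2.erode(cv2.morphologyEx(m,3,np.ones((9,9))),np.ones((3,3)))>0)).astype(np.uint8)
    k,l,st,ce=cv2.connectedComponentsWithStats(d); i=1+np.argmax(st[1:,4]); print('bar',st[i],ce[i])
    print('pts',[(t,np.round(place_of(n,t)[0]['centre'],1),place_of(n,t)[0]['confidence']) for t in('board_corner','switch_bar','mouth')])
```

```text
top 0.74 2348 [324.5, 189.0]
[[297, 166], [294, 206], [347, 212], [351, 172]]
bar [311 184  24   9 143] [322.60839161 188.00699301]
pts [('board_corner', array([122.2, 212.9]), 0.59), ('switch_bar', array([284.5, 132.3]), 0.61), ('mouth', array([174.8, 176.6]), 0.77)]
side 0.58 1363 [273.3, 195.1]
[[268, 177], [242, 202], [275, 215], [300, 189]]
bar [265 184  14  16 130] [271.57692308 191.75384615]
pts [('board_corner', array([203.6, 259.2]), 0.67), ('switch_bar', array([200. , 313.4]), 0.54), ('mouth', array([191.1, 257.3]), 0.69)]
```

View pics/top_c.png

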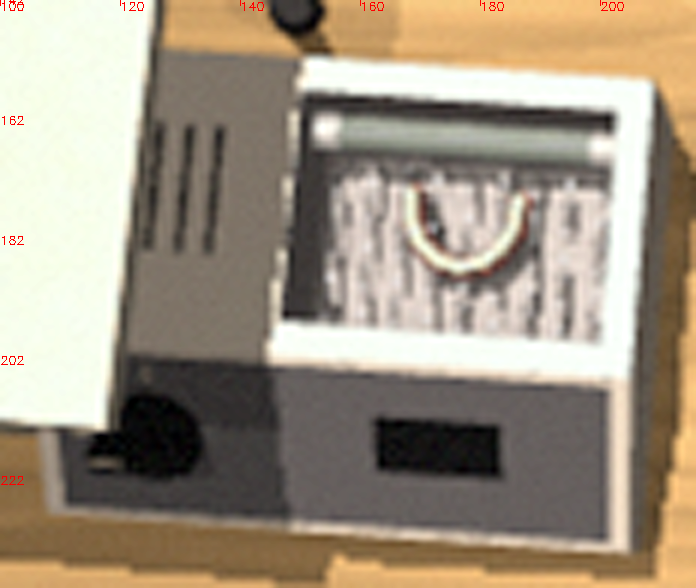

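View pics/side_c.png

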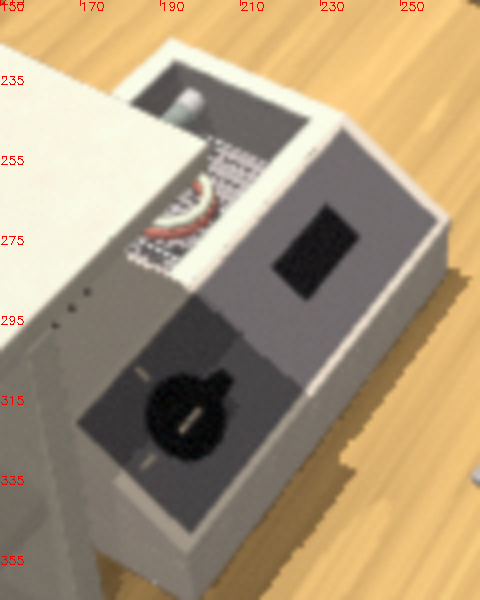

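```bash
cat > fit.py <<'E'
from h import *
from scipy.optimize import least_squares
C={n:np.load(f'{n}.npy',allow_pickle=True).item() for n in('top','side')}
def T(p,P): c,s=np.cos(p[2]),np.sin(p[2]); P=np.atleast_2d(P); return np.c_[p[0]+c*P[:,0]-s*P[:,1],p[1]+s*P[:,0]+c*P[:,1],P[:,2]]
def fit(obs,p0):
    f=lambda p:np.concatenate([(proj(C[n],T(p,np.array([o[:3] for o in obs[n]])))-np.array([o[3:] for o in obs[n]])).ravel() for n in obs])
    r=least_squares(f,p0,loss='soft_l1'); return r.x,f(r.x).reshape(-1,2)
E
python3 - <<'E'
from fit import *
S={'top':[(.11,-.14,.11,209.2,155.3),(.095,.025,.11,150.8,157.8),(.095,-.125,.11,202.7,160.7),(-.015,-.125,.11,200.5,199.5),(-.015,.025,.11,147,195.3),(-.11,.14,.058,108.3,227.8),(-.11,-.14,.058,205.3,234),(-.03,-.14,.11,205.5,205.5)],
'side':[(-.03,-.14,.11,235.75,244.5),(-.11,-.14,.058,262.2,269.8),(-.11,.14,.058,197.5,351),(.11,-.14,.11,192.5,224.5),(-.015,-.125,.11,227.5,244.5),(.095,-.125,.11,193,230)]}
p,r=fit(S,[.6,.2,0]); print('ster',p.round(4)); print(r.round(1).tolist())
for n in S:
    q,r=fit({n:S[n]},p); print(n,q.round(4),abs(r).max())
# lid: plate corners by mask
from itertools import product
hx,hy=.065,.085
L={}
for n in C:
    m=np.load(f'lid_{n}.npy'); h=max(cv2.findContours(m,0,2)[0],key=cv2.contourArea)
    im=C[n]['img'].max(2); L[n]=cv2.approxPolyDP(h,4,True).reshape(-1,2)
rb={}
for n,bc in(('top',(322.6,188)),('side',(271.6,191.8))): print('bar at',n,atz(C[n],bc,.035).round(4))
# white plate segmentation corners
for n in C:
    im=C[n]['img']; hsv=cv2.cvtColor(im,cv2.COLOR_BGR2HSV); m=((hsv[...,1]<60)&(hsv[...,2]>130)).astype(np.uint8)
    near=cv2.dilate(np.load(f'lid_{n}.npy'),np.ones((13,13))); m=cv2.morphologyEx(m*near,3,np.ones((13,13)))
    k=max(cv2.findContours(m,0,2)[0],key=cv2.contourArea); print(n,'rect',cv2.minAreaRect(k),cv2.approxPolyDP(cv2.convexHull(k),3,True).reshape(-1,2).tolist())
    hull=cv2.approxPolyDP(cv2.convexHull(k),3,True).reshape(-1,2)
    if len(hull)==4: rb[n]=hull.astype(float)
obs={}
p0=[.6,-.3,0]
o=atz(C['top'],(322.6,188),.03); p0=[o[0],o[1],-.1]
P=np.array([(a*hx,b*hy,.014) for a,b in product((1,-1),(1,-1))])
for n in rb:
    pr=proj(C[n],T(p0,P)); obs[n]=[(*a,*rb[n][np.argmin(np.linalg.norm(rb[n]-b,axis=1))]) for a,b in zip(P,pr)]
l,r=fit(obs,p0); print('lid',l.round(4)); print(r.round(1).tolist())
for n in rb: print(n,fit({n:obs[n]},l)[0].round(4))
for n,uv in(('top',(122.5,212.5)),('side',(203.7,258.7))): print('bc',n,atz(C[n],uv,.25).round(4))
np.save('p.npy',[p,l])
E
```

```text
ster [ 0.584   0.2114 -0.0347]
[[-0.6, -0.1], [-1.2, -1.0], [0.2, -0.6], [-0.6, -0.3], [-0.9, 0.5], [-0.3, -0.0], [-0.4, -0.0], [-0.6, -0.6], [0.7, -2.4], [0.8, -1.8], [-0.1, 1.3], [0.3, -1.2], [0.9, -1.1], [0.9, -1.6]]
top [ 0.5835  0.2098 -0.0374] 0.847886518163989
side [ 0.5826  0.2159 -0.0305] 3.2344829136413864
bar at top [ 0.614  -0.2647  0.035 ]
bar at side [ 0.6096 -0.2507  0.035 ]
top rect ((321.7384948730469, 188.09231567382812), (57.05597686767578, 42.916015625), 7.125016689300537) [[296, 165], [352, 171], [347, 212], [292, 205]]
side rect ((270.7017517089844, 195.2098388671875), (33.10287094116211, 50.846458435058594), 46.12330627441406) [[300, 189], [274, 215], [241, 201], [268, 177]]
lid [ 0.6168 -0.2642 -0.0928]
[[-0.5, -1.7], [-0.5, -1.0], [-1.3, 0.8], [0.4, 0.7], [-0.6, -0.8], [0.6, -1.6], [0.4, 0.0], [1.0, -0.9]]
top [ 0.6162 -0.2655 -0.0968]
side [ 0.6162 -0.2601 -0.0855]
bc top [0.516  0.2554 0.25  ]
bc side [0.5061 0.2697 0.25  ]
```

carry_out --rows "45.6 39.2 -10 7.1;45.6 39.2 -10 7.1;45.6 39.2 -10 7.1;45.6 39.2 -10 7.1;45.6 39.2 -10 7.1;45.6 39.2 -10 7.1;45.6 39.2 -10 7.1;45.6 39.2 -10 7.1;45.6 39.2 -10 7.1;45.6 39.2 -10 7.1" --claw 60

```text
t: 3.25
eef_pos: [0.6177, -0.2627, 0.1312]
tool_rot: [0.0, 0.738, 0.675, 0.0]
contact_force: [0.6, -1.0, 0.7]
gripper_width: 0.705
grasp_force: 0.0
```

carry_out --rows "0 0 0 0;0 0 0 0"

```text
t: 3.5
eef_pos: [0.616, -0.2641, 0.131]
tool_rot: [-0.0, 0.739, 0.674, -0.0]
contact_force: [0.0, 0.0, 0.3]
gripper_width: 0.695
grasp_force: 0.0
```

carry_out --rows "0 0 -50 0;0 0 -40 0;0 0 -22 0;0 0 0 0;0 0 0 0"

```text
t: 4.12
eef_pos: [0.6174, -0.2645, 0.021]
tool_rot: [0.001, 0.739, 0.674, 0.001]
contact_force: [-0.8, 0.7, -0.1]
gripper_width: 0.701
grasp_force: 0.0
```

carry_out --rows "0 0 0 0;0 0 0 0;0 0 0 0;0 0 0 0;0 0 0 0;0 0 0 0" --claw 0 --force 40

```text
t: 4.88
eef_pos: [0.6169, -0.2639, 0.0202]
tool_rot: [0.001, 0.739, 0.674, 0.0]
contact_force: [-0.7, 0.4, 5.4]
gripper_width: 0.152
grasp_force: 40.8
```

carry_out --rows "0 0 20 0;0 0 40 0;0 0 50 0;0 0 50 0;0 0 0 0"

```text
t: 5.5
eef_pos: [0.6192, -0.2643, 0.1854]
tool_rot: [0.004, 0.739, 0.674, 0.002]
contact_force: [0.0, 0.5, -2.8]
gripper_width: 0.158
grasp_force: 39.8
```

carry_out --rows "0 20 0 0;0 40 0 0;0 53 0 .5;0 56 0 .5;1 56 0 .5;1 56 0 .5;1 56 0 .5;1 45 0 .5;1 30 0 .2;0 10 0 0"

```text
t: 6.75
eef_pos: [0.6188, 0.1621, 0.1776]
tool_rot: [-0.002, 0.718, 0.696, -0.001]
contact_force: [0.7, 0.4, -2.0]
gripper_width: 0.155
grasp_force: 39.7
```

carry_out --rows "0 0 -10 0;0 0 -10 0;0 0 0 0;0 0 0 0"

```text
t: 7.25
eef_pos: [0.6215, 0.1573, 0.1592]
tool_rot: [0.0, 0.72, 0.694, -0.0]
contact_force: [-0.4, 0.5, -2.2]
gripper_width: 0.15
grasp_force: 39.7
```

Run:
```python
from h import *
s=get_obs(); print(s['eef_pos'],s['tool_rot'],s['gripper_width'])
for n,(x0,x1,y0,y1),sc in(('top',(100,216,142,240),6),('side',(150,270,195,345),4)):
    c=cam(n); np.save(f'{n}2.npy',c,allow_pickle=True); cv2.imwrite(f'pics/{n}2.png',c['img'])
    im=cv2.resize(c['img'][y0:y1,x0:x1],None,fx=sc,fy=sc,interpolation=cv2.INTER_CUBIC); im=np.clip(im*1.5,0,255).astype(np.uint8)
    for k in range(0,x1-x0,20): cv2.putText(im,str(x0+k),(k*sc,10),0,.4,(0,0,255))
    for k in range(0,y1-y0,20): cv2.putText(im,str(y0+k),(0,k*sc+4),0,.4,(0,0,255))
    cv2.imwrite(f'pics/{n}2c.png',im)
```

```text
[0.62152208 0.1572929  0.15919945] [ 5.13215888e-05  7.20209936e-01  6.93756174e-01 -1.28583412e-04] 0.14950709904989837
```

View pics/top2c.png

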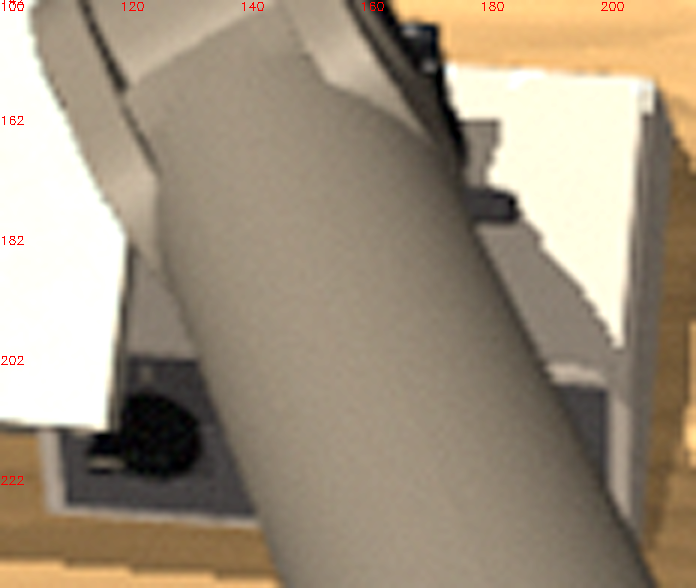

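View pics/side2c.png

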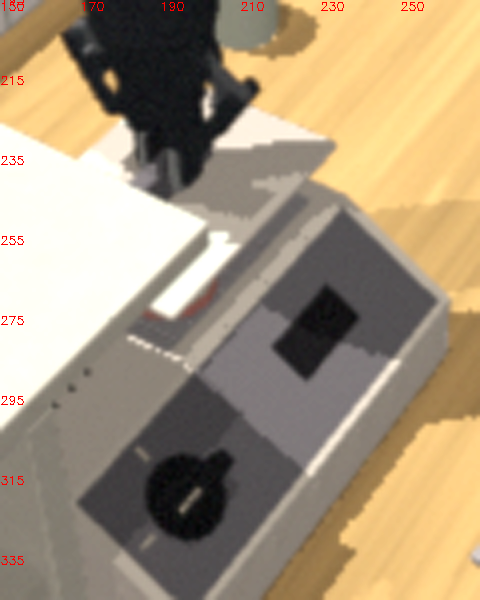

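Run:
```python
from fit import *
l=[.6215,.1573,-.0374]; z=.139
P=[(.065,-.085,z+.014),(-.065,-.085,z+.014),(0,-.035,z+.04)]
for n in C: print(n,'lid BR,FR,barR',proj(C[n],T(l,P)).round(1).tolist())
p=[.5838,.211,-.036]
Q=[(.11,-.14,.11),(-.03,-.14,.11),(-.015,-.125,.11)]
for n in C:
    pp=[.5835,.2098,-.0374] if n=='top' else [.5826,.2159,-.0305]
    print(n,proj(C[n],T(p,Q)).round(1).tolist()); 
    J=proj(C[n],T([l[0],l[1]+.001,l[2]],P))-proj(C[n],T(l,P)); K=proj(C[n],T([l[0]+.001,l[1],l[2]],P))-proj(C[n],T(l,P)); print('per mm y',J[0].round(2),'x',K[0].round(2))
# subpixel edge of lid right side in top image rows 165..195
im=np.load('top2.npy',allow_pickle=True).item()['img'].astype(int).max(2)
for r in(152,158,164,170,176,182,190): print(r,im[r,196:214].tolist())
```

```text
top lid BR,FR,barR [[206.0, 154.3], [202.3, 202.2], [184.0, 175.5]]
side lid BR,FR,barR [[192.9, 212.3], [234.2, 229.7], [200.8, 224.2]]
top [[208.8, 155.3], [205.0, 205.1], [200.0, 199.3]]
per mm y [-0.37 -0.01] x [ 0.01 -0.36]
side [[193.1, 223.2], [236.7, 242.0], [228.6, 243.4]]
per mm y [-0.22  0.21] x [-0.31 -0.12]
152 [166, 167, 166, 163, 165, 165, 164, 164, 165, 166, 167, 165, 167, 165, 167, 165, 166, 167]
158 [178, 177, 176, 178, 179, 177, 179, 176, 177, 179, 155, 152, 150, 68, 99, 137, 140, 146]
164 [178, 178, 177, 177, 178, 177, 176, 178, 177, 176, 141, 81, 79, 66, 66, 65, 107, 149]
170 [175, 178, 178, 178, 177, 177, 177, 177, 182, 148, 88, 84, 70, 69, 70, 69, 70, 72]
176 [177, 178, 177, 178, 177, 177, 178, 177, 177, 140, 83, 78, 66, 67, 70, 74, 79, 76]
182 [177, 177, 178, 177, 178, 176, 179, 182, 151, 87, 84, 72, 68, 68, 71, 81, 84, 82]
190 [85, 139, 180, 178, 176, 177, 179, 166, 123, 86, 78, 68, 68, 67, 74, 80, 81, 79]
```

carry_out --rows "0 1.5 -12 0;0 0 -12 0;0 0 0 0;0 0 -3 0;0 0 -3 0;0 0 0 0"

```text
t: 8.1
eef_pos: [0.6216, 0.1601, 0.1297]
tool_rot: [0.0, 0.72, 0.694, 0.0]
contact_force: [-0.6, 1.0, 0.4]
gripper_width: 0.148
grasp_force: 40.0
```

carry_out --rows "0 0 -2 0;0 0 -2 0;0 0 0 0"

```text
t: 8.48
eef_pos: [0.6217, 0.1613, 0.1263]
tool_rot: [-0.0, 0.719, 0.695, 0.001]
contact_force: [-1.7, 3.3, 6.3]
gripper_width: 0.15
grasp_force: 41.0
```

carry_out --rows "0 2 0 0;0 0 -2 0;0 0 -2 0;0 0 0 0"

```text
t: 8.98
eef_pos: [0.6218, 0.1613, 0.1262]
tool_rot: [0.001, 0.72, 0.694, 0.0]
contact_force: [-13.6, -5.6, 34.4]
gripper_width: 0.153
grasp_force: 45.0
```

Run:
```python
from h import *
c=cam('side'); np.save('side3.npy',c,allow_pickle=True); im=c['img']
t=cam('top'); np.save('top3.npy',t,allow_pickle=True)
a=cv2.resize(im[205:300,165:270],None,fx=6,fy=6,interpolation=cv2.INTER_CUBIC)
b=cv2.resize(t['img'][145:215,180:215],None,fx=4,fy=4,interpolation=cv2.INTER_CUBIC)
o=np.zeros((570,630+140,3),np.uint8); o[:,:630]=a; o[:280,630:]=b
cv2.imwrite('pics/s3.png',np.clip(o*1.4,0,255).astype(np.uint8))
```

```text
(no output)
```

View pics/s3.png

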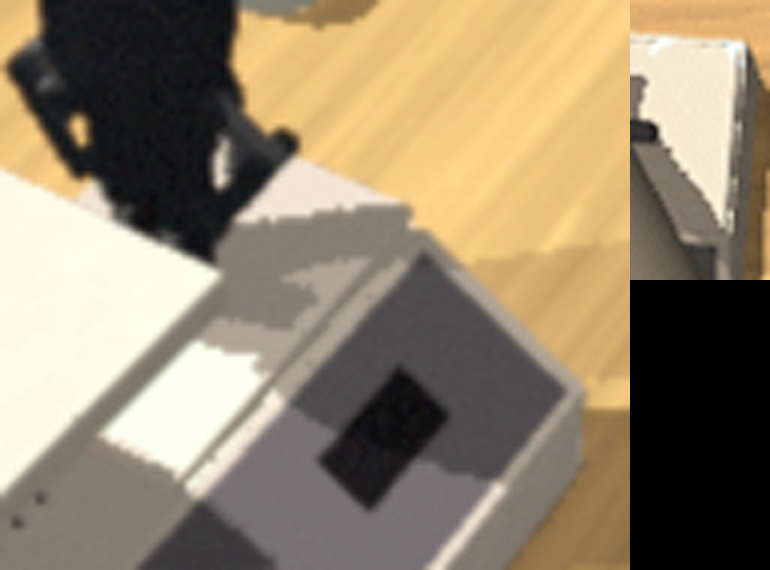

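Run:
```python
from fit import *
p=[.5838,.211,-.036]
for dz in(0,.004,.008): print(dz,(proj(C['side'],T(p,[(-.025,-.135,.116+dz),(-.025,-.135,.11+dz),(-.025,.035,.116+dz)]))-proj(C['side'],T(p,[(-.03,-.14,.11)]))).round(2).tolist())
s=get_obs(); print(s['eef_pos'],s['contact_force'],s['torque'])
im=np.load('side3.npy',allow_pickle=True).item()['img'].max(2).astype(int)
for r in range(234,250): print(r,im[r,226:242].tolist())
```

```text
0 [[-2.74, -1.24], [-2.69, 0.46], [-43.2, 42.98]]
0.004 [[-2.77, -2.38], [-2.72, -0.67], [-43.34, 41.81]]
0.008 [[-2.81, -3.52], [-2.76, -1.81], [-43.47, 40.64]]
[0.62180656 0.16135311 0.12616691] [-14.04366022  -5.01772923  35.16784497] [-1.39848707  2.94809177 -0.03275792]
234 [168, 168, 172, 176, 178, 178, 179, 178, 178, 179, 180, 181, 182, 184, 184, 183]
235 [164, 170, 175, 177, 178, 178, 179, 179, 180, 180, 181, 182, 183, 183, 184, 183]
236 [167, 166, 175, 177, 179, 179, 178, 180, 181, 181, 182, 183, 182, 182, 182, 181]
237 [173, 172, 175, 177, 179, 178, 179, 180, 181, 183, 183, 182, 181, 181, 182, 181]
238 [169, 169, 170, 170, 171, 168, 165, 176, 182, 184, 183, 181, 182, 182, 181, 181]
239 [118, 118, 119, 118, 119, 118, 120, 148, 178, 183, 182, 181, 183, 181, 181, 181]
240 [98, 99, 99, 98, 98, 98, 101, 123, 174, 181, 181, 182, 183, 181, 182, 182]
241 [97, 97, 96, 97, 97, 98, 103, 140, 174, 181, 182, 182, 181, 181, 181, 181]
242 [97, 97, 96, 97, 97, 99, 105, 158, 172, 177, 181, 180, 181, 181, 182, 180]
243 [97, 96, 97, 98, 98, 95, 98, 114, 120, 125, 148, 173, 181, 182, 180, 178]
244 [96, 97, 96, 98, 95, 96, 96, 98, 97, 100, 113, 148, 174, 179, 178, 176]
245 [96, 97, 98, 99, 96, 96, 97, 96, 97, 98, 100, 114, 145, 170, 175, 173]
246 [96, 97, 95, 95, 95, 96, 95, 98, 97, 87, 95, 99, 113, 144, 166, 171]
247 [100, 98, 94, 96, 95, 98, 98, 96, 85, 64, 75, 92, 100, 112, 141, 167]
248 [109, 96, 95, 96, 100, 115, 105, 90, 64, 50, 53, 74, 93, 99, 112, 142]
249 [101, 95, 98, 102, 117, 122, 115, 78, 58, 55, 55, 64, 79, 96, 103, 113]
```

carry_out --rows "0 0 3 0;-1.5 -0.8 0 0;0 0 0 0"

```text
t: 9.45
eef_pos: [0.6217, 0.1614, 0.1263]
tool_rot: [0.001, 0.72, 0.694, 0.002]
contact_force: [0.1, 0.7, 10.5]
gripper_width: 0.158
grasp_force: 41.6
```

carry_out --rows "0 0 -2 0;0 0 -2 0;0 0 0 0"

```text
t: 9.82
eef_pos: [0.6218, 0.1614, 0.1262]
tool_rot: [0.002, 0.72, 0.694, 0.002]
contact_force: [-9.9, -3.9, 37.7]
gripper_width: 0.155
grasp_force: 45.3
```

carry_out --rows "0 0 4 0;0 0 0 0"

```text
t: 10.07
eef_pos: [0.6216, 0.1613, 0.1263]
tool_rot: [0.001, 0.72, 0.694, 0.002]
contact_force: [-1.3, -0.6, 13.6]
gripper_width: 0.156
grasp_force: 42.0
```

carry_out --rows "0 0 0 0;0 0 0 0;0 0 0 0;0 0 0 0" --claw 40

```text
t: 10.58
eef_pos: [0.6196, 0.1609, 0.1239]
tool_rot: [-0.0, 0.72, 0.694, -0.0]
contact_force: [0.7, 0.6, 0.3]
gripper_width: 0.47
grasp_force: 0.0
```

carry_out --rows "0 0 30 0;0 0 40 0;0 -50 40 0;0 -60 10 0;0 -60 0 0;0 -60 0 0;0 0 0 0"

```text
t: 11.45
eef_pos: [0.6193, -0.0756, 0.2428]
tool_rot: [0.001, 0.723, 0.69, -0.002]
contact_force: [-0.9, 1.5, 0.4]
gripper_width: 0.469
grasp_force: 0.0
```

Run:
```python
from h import *
c=cam('side'); np.save('side4.npy',c,allow_pickle=True); im=c['img']
t=cam('top'); np.save('top4.npy',t,allow_pickle=True)
for n in('top','side'):print([(np.round(r['centre'],1),r['confidence']) for r in place_of(n,'lid')[:2]])
a=cv2.resize(im[205:305,165:265],None,fx=4,fy=4,interpolation=cv2.INTER_CUBIC)
b=cv2.resize(t['img'][145:240,105:215],None,fx=3.6,fy=3.6,interpolation=cv2.INTER_CUBIC)
o=np.zeros((400,796,3),np.uint8); o[:,:400]=a; o[:b.shape[0],400:400+b.shape[1]]=b
cv2.imwrite('pics/s4.png',np.clip(o*1.3,0,255).astype(np.uint8))
```

```text
[(array([175.7, 179.4]), 0.65)]
[(array([194.9, 258.1]), 0.85)]
```

View pics/s4.png

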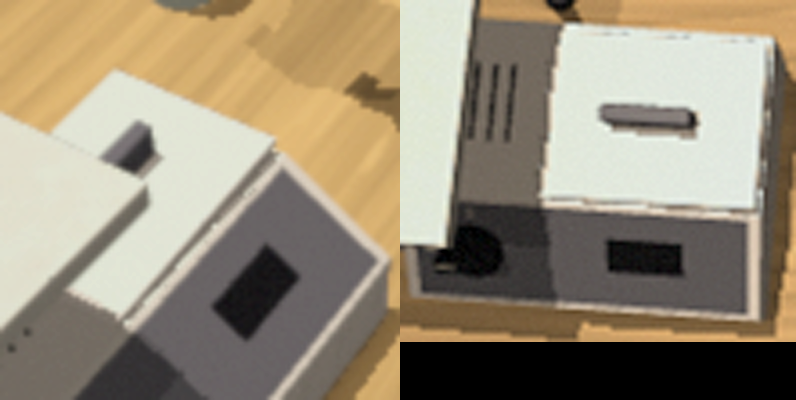

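Run:
```python
from fit import *
from scipy.ndimage import map_coordinates as mc
p=[.5838,.211,-.036]
for n in('side','top'):
    im=np.load(n+'4.npy',allow_pickle=True).item()['img'].astype(float).mean(2)
    xs=np.linspace(.0,-.05,101)
    prof=[]
    for y in np.linspace(-.115,-.0,60):
        uv=proj(C[n],T(p,np.c_[xs,0*xs+y,0*xs+.11])); prof.append(mc(im,[uv[:,1],uv[:,0]],order=1))
    a=np.array(prof)
    print(n,'mm/px',.05e3/np.linalg.norm(uv[-1]-uv[0]))
    for h,b in(('right',a[:20]),('mid',a[20:40]),('left',a[40:])): print(h,np.median(b,0)[::2].round().astype(int).tolist())
    # predicted apparent x of plate top front edge projected on deck plane, for dz
    for dz in(0,.004,.008):
        P=T(p,[(-.025,-.06,.116+dz),(-.025,-.06,.11+dz)]); 
        for q in proj(C[n],P):
            w=atz(C[n],q,.11)-np.array([p[0],p[1],0]); c,s=np.cos(p[2]),np.sin(p[2]); print(dz,'app x',round(c*w[0]+s*w[1],4))
```

```text
side mm/px 2.6127225019616476
right [172, 172, 172, 172, 172, 172, 172, 172, 172, 172, 172, 172, 172, 172, 171, 170, 167, 161, 150, 135, 119, 105, 93, 90, 91, 97, 105, 116, 130, 140, 146, 150, 150, 145, 135, 123, 109, 97, 89, 83, 80, 79, 79, 79, 79, 79, 79, 79, 79, 79, 78]
mid [172, 172, 171, 172, 172, 172, 172, 172, 172, 172, 172, 172, 172, 172, 172, 171, 170, 168, 161, 147, 132, 116, 103, 96, 95, 101, 112, 127, 141, 151, 155, 155, 153, 147, 136, 122, 108, 95, 87, 82, 80, 79, 79, 78, 79, 79, 79, 79, 79, 79, 79]
left [171, 171, 171, 171, 171, 172, 171, 171, 171, 171, 171, 171, 171, 171, 171, 171, 171, 170, 167, 163, 149, 134, 118, 106, 101, 105, 117, 133, 147, 156, 157, 156, 153, 145, 134, 120, 106, 93, 86, 82, 79, 79, 79, 79, 79, 79, 78, 78, 79, 79, 79]
0 app x -0.0215
0 app x -0.025
0.004 app x -0.0191
0.004 app x -0.0227
0.008 app x -0.0167
0.008 app x -0.0203
top mm/px 2.77540629995867
right [175, 175, 175, 175, 175, 175, 175, 175, 175, 175, 175, 175, 175, 175, 175, 175, 175, 175, 176, 177, 175, 171, 162, 152, 139, 129, 124, 127, 138, 148, 153, 146, 132, 114, 93, 76, 67, 65, 66, 67, 67, 68, 68, 68, 68, 68, 69, 68, 68, 68, 68]
mid [175, 174, 174, 174, 175, 175, 175, 174, 175, 175, 175, 175, 175, 175, 174, 174, 174, 175, 175, 176, 175, 171, 163, 155, 143, 136, 132, 132, 146, 159, 153, 142, 129, 110, 89, 75, 65, 66, 67, 67, 67, 68, 68, 68, 68, 68, 68, 68, 69, 69, 68]
left [174, 174, 174, 174, 174, 174, 174, 174, 174, 174, 174, 174, 174, 174, 174, 174, 174, 175, 175, 175, 175, 171, 162, 153, 143, 135, 130, 137, 150, 162, 153, 141, 124, 107, 87, 74, 65, 66, 67, 67, 67, 67, 68, 68, 68, 68, 68, 68, 68, 68, 68]
0 app x -0.0246
0 app x -0.025
0.004 app x -0.0243
0.004 app x -0.0247
0.008 app x -0.0241
0.008 app x -0.0245
```

Run:
```python
from fit import *
from scipy.ndimage import map_coordinates as mc
p=[.5838,.211,-.036]
for n in('side','top'):
    im=np.load(n+'4.npy',allow_pickle=True).item()['img'].astype(float).mean(2)
    for nm,y0,y1,xa,xb in(('right',-.12,-.16,-.0,.09),('left',.02,.06,-.015,.09) if n=='top' else('left',.02,.06,-.02,-.015)):
        ys=np.linspace(y0,y1,81); g=np.linspace(xa,xb,60)
        a=np.array([mc(im,list(proj(C[n],T(p,np.c_[0*ys+x,ys,0*ys+.11])).T[::-1]),order=1) for x in g])
        for h,b in(('front',a[:20]),('back',a[40:])): print(n,nm,h,np.median(b,0)[::2].round().astype(int).tolist())
    for dz in(0,.004):
        for q in proj(C[n],T(p,[(.04,-.135,.116+dz),(.04,-.135,.11+dz),(.04,.035,.116+dz),(.04,.035,.11+dz)])):
            w=atz(C[n],q,.11)-np.array([p[0],p[1],0]); c,s=np.cos(p[2]),np.sin(p[2]); print(dz,'app y',round(-s*w[0]+c*w[1],4))
```

```text
side right front [172, 172, 172, 172, 172, 172, 172, 172, 172, 172, 172, 172, 172, 172, 172, 172, 172, 172, 172, 171, 171, 170, 168, 164, 158, 151, 143, 137, 133, 130, 129, 129, 128, 129, 128, 128, 128, 127, 127, 127, 127]
side right back [172, 172, 172, 172, 172, 172, 172, 172, 172, 172, 172, 172, 172, 172, 172, 172, 172, 172, 172, 172, 171, 170, 168, 164, 159, 151, 144, 137, 132, 130, 129, 128, 128, 128, 128, 128, 127, 127, 127, 127, 127]
side left front [166, 166, 168, 165, 160, 155, 148, 135, 120, 104, 93, 90, 88, 86, 85, 84, 83, 83, 83, 83, 83, 83, 83, 83, 83, 83, 83, 83, 83, 83, 82, 82, 82, 83, 82, 82, 81, 82, 82, 83, 83]
side left back [171, 171, 170, 168, 165, 152, 135, 117, 104, 96, 91, 88, 87, 86, 84, 83, 83, 83, 83, 83, 83, 83, 83, 83, 83, 83, 83, 83, 83, 83, 82, 82, 82, 83, 83, 83, 83, 83, 83, 83, 83]
0 app y -0.1402
0 app y -0.135
0 app y 0.0311
0 app y 0.035
0.004 app y -0.1437
0.004 app y -0.1384
0.004 app y 0.0285
0.004 app y 0.0324
top right front [175, 175, 175, 175, 175, 175, 175, 176, 176, 177, 178, 173, 164, 150, 132, 113, 97, 85, 81, 79, 78, 70, 60, 59, 59, 60, 60, 60, 60, 60, 59, 59, 59, 58, 58, 59, 58, 57, 56, 55, 60]
top right back [175, 175, 175, 175, 175, 175, 175, 176, 176, 177, 176, 174, 165, 151, 137, 125, 109, 93, 86, 86, 86, 78, 68, 58, 58, 60, 60, 60, 59, 58, 57, 56, 57, 57, 56, 57, 58, 59, 67, 79, 90]
top left front [174, 174, 174, 174, 175, 175, 174, 171, 167, 153, 139, 123, 104, 88, 77, 76, 77, 79, 80, 80, 81, 81, 81, 81, 81, 81, 81, 81, 81, 81, 81, 81, 81, 81, 81, 81, 81, 81, 81, 81, 81]
top left back [174, 174, 174, 175, 174, 173, 171, 167, 153, 137, 121, 105, 90, 78, 77, 78, 79, 80, 81, 81, 81, 81, 81, 81, 81, 81, 81, 81, 81, 81, 81, 81, 80, 81, 81, 81, 81, 78, 73, 62, 52]
0 app y -0.1343
0 app y -0.135
0 app y 0.0366
0 app y 0.035
0.004 app y -0.1338
0.004 app y -0.1345
0.004 app y 0.0377
0.004 app y 0.0361
```

carry_out --rows "1 50 0 0;0 60 -20 0;0 50 -30 0;0 10 -30 0;0 0 -25 0;0 0 -5 0;0 0 0 0" --claw 0

```text
t: 12.52
eef_pos: [0.6209, 0.1024, 0.1341]
tool_rot: [-0.0, 0.719, 0.695, 0.0]
contact_force: [-0.5, -0.9, 0.7]
gripper_width: 0.003
grasp_force: 0.0
```

carry_out --rows "0 4 0 0;0 4 0 0;0 2 0 0;0 0 0 0"

```text
t: 13.02
eef_pos: [0.6209, 0.1118, 0.1339]
tool_rot: [0.0, 0.72, 0.694, 0.0]
contact_force: [0.2, -0.9, -0.4]
gripper_width: -0.003
grasp_force: 0.0
```

carry_out --rows "0 1.5 0 0;0 1 0 0;0 0 0 0"

```text
t: 13.4
eef_pos: [0.6208, 0.114, 0.1336]
tool_rot: [-0.0, 0.72, 0.694, -0.0]
contact_force: [-0.6, -0.9, 0.2]
gripper_width: -0.004
grasp_force: 0.0
```

carry_out --rows "0 1 0 0;0 1 0 0;0 0 0 0"

```text
t: 13.78
eef_pos: [0.6208, 0.116, 0.1335]
tool_rot: [-0.0, 0.72, 0.694, -0.0]
contact_force: [0.2, -0.5, -0.8]
gripper_width: -0.0
grasp_force: 0.3
```

carry_out --rows "0 1 0 0;0 1 0 0;0 0 0 0"

```text
t: 14.15
eef_pos: [0.6208, 0.1173, 0.1335]
tool_rot: [0.0, 0.72, 0.694, -0.0]
contact_force: [-0.0, -3.3, 0.7]
gripper_width: 0.001
grasp_force: 1.5
```

carry_out --rows "0 1 0 0;0 1 0 0;0 1 0 0;0 0 0 0"

```text
t: 14.65
eef_pos: [0.6208, 0.1174, 0.1335]
tool_rot: [0.001, 0.721, 0.693, -0.002]
contact_force: [-1.8, -8.1, 3.4]
gripper_width: 0.001
grasp_force: 4.6
```

carry_out --rows "0 -10 0 0;0 -18 0 0;0 -2 -6 0;0 0 -4 0;0 0 0 0"

```text
t: 15.28
eef_pos: [0.6204, 0.0917, 0.123]
tool_rot: [-0.001, 0.719, 0.695, -0.0]
contact_force: [-0.7, -0.2, -0.7]
gripper_width: 0.003
grasp_force: 0.0
```

carry_out --rows "0 0 -3 0;0 0 -3 0;0 0 0 0"

```text
t: 15.65
eef_pos: [0.6206, 0.0911, 0.1173]
tool_rot: [-0.0, 0.72, 0.694, -0.0]
contact_force: [1.0, 1.0, -0.9]
gripper_width: 0.0
grasp_force: 0.0
```

carry_out --rows "0 0 -2 0;0 0 -2 0;0 0 0 0"

```text
t: 16.02
eef_pos: [0.6211, 0.0911, 0.1161]
tool_rot: [0.001, 0.72, 0.694, 0.0]
contact_force: [-7.0, -1.2, 17.6]
gripper_width: -0.001
grasp_force: 8.8
```

carry_out --rows "0 0 10 0;0 0 30 0;0 45 0 0;0 45 -4 0;0 0 0 0;0 0 -3 0;0 0 0 0"

```text
t: 16.9
eef_pos: [0.621, 0.1791, 0.1461]
tool_rot: [0.0, 0.72, 0.694, -0.001]
contact_force: [-0.8, 0.2, 0.1]
gripper_width: 0.001
grasp_force: 0.0
```

carry_out --rows "0 0 -3 0;0 0 -3 0;0 0 0 0"

```text
t: 17.27
eef_pos: [0.6212, 0.18, 0.1422]
tool_rot: [0.001, 0.72, 0.694, -0.0]
contact_force: [-3.8, -2.5, 10.3]
gripper_width: 0.0
grasp_force: 5.6
```

carry_out --rows "0 0 -2 0;0 0 -2 0;0 0 0 0"

```text
t: 17.65
eef_pos: [0.6213, 0.18, 0.142]
tool_rot: [0.002, 0.72, 0.694, 0.0]
contact_force: [-14.3, -7.0, 36.5]
gripper_width: -0.001
grasp_force: 18.1
```

carry_out --rows "0 0 10 0;0 0 40 0;0 -50 20 0;0 -60 0 0;0 -60 0 0;0 0 0 0" --claw 85

```text
t: 18.4
eef_pos: [0.6208, 0.0028, 0.2059]
tool_rot: [0.001, 0.723, 0.69, -0.002]
contact_force: [-0.8, -0.0, 0.7]
gripper_width: 0.994
grasp_force: 0.0
```

Run:
```python
from fit import *
for n in('top','side'):
    c=cam(n); np.save(n+'5.npy',c,allow_pickle=True)
    for t in('switch_bar','board_corner'): print(n,t,[(np.round(r['centre'],1).tolist(),round(r['confidence'],2)) for r in place_of(n,t)[:2]])
    print([(r['centre'],r['confidence'],r['pixels'].sum()) for r in outline_of(n,'switch_bar')[:1]])
t33=np.tan(np.radians(33)); a=np.array([-np.sin(np.radians(33)),0,np.cos(np.radians(33))])
def inv(p,w): c,s=np.cos(p[2]),np.sin(p[2]); d=w-np.array([p[0],p[1],0]); return np.array([c*d[0]+s*d[1],-s*d[0]+c*d[1],d[2]])
for n,pp,disc,bar in(('top',[.5835,.2098,-.0374],(125.4,214.3),(122.4,219.8)),('side',[.5826,.2159,-.0305],(196,318.9),(200.6,314))):
    for nm,uv,off in(('disc',disc,.003),('bar',bar,.028)):
        for q in(pp,[.5838,.211,-.036]):
            o,d=ray(C[n],uv); P0=T(q,[(-.11,0,.058)])[0]; A=T([0,0,q[2]],[a])[0]
            w=o+d*(((P0+A*off-o)@A)/(d@A)); print(n,nm,w.round(4),'base in ster',(inv(q,w)-a*off).round(4))
    print('corner',[atz(C[n],uv,.25).round(4).tolist() for uv in(((124.0-5.5*0,212.9) if n=='top' else(203.7,258.7)),)])
    # model corner side reading from crops
```

```text
top switch_bar [([121.7, 217.3], 0.65)]
top board_corner [([120.4, 211.7], 0.76)]
[([123.0, 218.3], 0.75, np.int64(217))]
side switch_bar [([199.4, 315.0], 0.73)]
side board_corner [([204.0, 255.0], 0.76)]
[([194.0, 319.0], 0.82, np.int64(322))]
top disc [0.5179 0.2979 0.0883] base in ster [-0.0672  0.0856  0.0858]
top disc [0.5179 0.298  0.0882] base in ster [-0.0673  0.0845  0.0857]
top bar [0.5018 0.2994 0.1076] base in ster [-0.0698  0.0864  0.0841]
top bar [0.5018 0.2994 0.1075] base in ster [-0.0699  0.0854  0.084 ]
corner [[0.5151, 0.2517, 0.25]]
side disc [0.5156 0.304  0.0878] base in ster [-0.068   0.086   0.0853]
side disc [0.5161 0.3035 0.0869] base in ster [-0.0694  0.09    0.0844]
side bar [0.5035 0.3013 0.1098] base in ster [-0.0665  0.083   0.0863]
side bar [0.5039 0.3008 0.1089] base in ster [-0.0678  0.0869  0.0854]
corner [[0.5061, 0.2697, 0.25]]
```

carry_out --rows "-30 20 0 0;-55 35 0 0;-50 32 0 0;-23 35 0 0;-15 50 0 0;-15 55 0 0;-8 50 0 0;-4 35 0 0;0 10 0 0;0 0 0 0"

```text
t: 20.05
eef_pos: [0.4229, 0.3316, 0.2064]
tool_rot: [0.0, 0.719, 0.695, -0.0]
contact_force: [-0.4, 0.9, -0.1]
gripper_width: 0.997
grasp_force: 0.0
```

carry_out --rows "0 0 -40 0;0 0 -40 0;0 0 -25 0;0 0 0 0;0 0 0 0"

```text
t: 20.68
eef_pos: [0.4239, 0.3312, 0.1026]
tool_rot: [0.0, 0.72, 0.694, 0.001]
contact_force: [-0.3, 0.1, 0.6]
gripper_width: 0.995
grasp_force: 0.0
```

Run:
```python
from h import *
s=get_obs(); print(s['eef_pos'],s['q'].round(2),s['contact_force'].round(1))
c=cam('side'); t=cam('top')
a=cv2.resize(c['img'][255:385,140:270],None,fx=3.6,fy=3.6,interpolation=cv2.INTER_CUBIC)
b=cv2.resize(t['img'][180:270,80:165],None,fx=3.6,fy=3.6,interpolation=cv2.INTER_CUBIC)
o=np.zeros((470,468+310,3),np.uint8); o[:a.shape[0],:a.shape[1]]=a; o[:b.shape[0],468:468+b.shape[1]]=b
cv2.imwrite('pics/s5.png',np.clip(o*1.6,0,255).astype(np.uint8))
```

```text
[0.4239491  0.33115644 0.10260347] [-0.31  0.48 -0.59  1.96  0.37  0.8  -1.14] [-0.3  0.1  0.6]
```

View pics/s5.png

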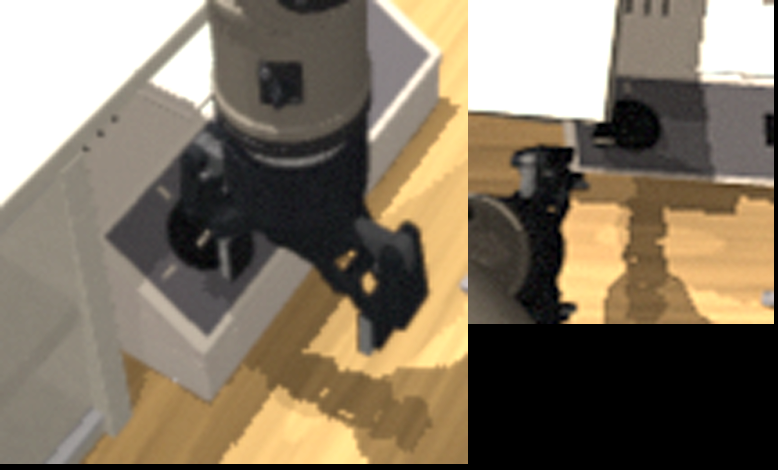

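carry_out --rows "0 -6 -8 0;0 0 -8 0;0 0 0 0;4 0 0 0;4 0 0 0;4 0 0 0;0 0 0 0"

```text
t: 21.65
eef_pos: [0.4356, 0.3255, 0.0857]
tool_rot: [0.0, 0.72, 0.694, 0.0]
contact_force: [-0.7, -0.3, 0.3]
gripper_width: 0.999
grasp_force: 0.0
```

carry_out --rows "3 0 0 0;3 0 0 0;0 0 0 0"

```text
t: 22.02
eef_pos: [0.4414, 0.3255, 0.0856]
tool_rot: [0.0, 0.72, 0.694, 0.0]
contact_force: [-0.0, 0.5, -0.6]
gripper_width: 0.997
grasp_force: 0.0
```

carry_out --rows "2 0 0 0;2 0 0 0;2 0 0 0;0 0 0 0"

```text
t: 22.52
eef_pos: [0.4466, 0.3256, 0.0855]
tool_rot: [-0.0, 0.72, 0.694, -0.0]
contact_force: [-3.7, 0.2, 1.6]
gripper_width: 0.995
grasp_force: 1.4
```

carry_out --rows "2 0 0 0;2 0 0 0;0 0 0 0"

```text
t: 22.9
eef_pos: [0.4472, 0.3256, 0.0853]
tool_rot: [-0.001, 0.719, 0.695, -0.003]
contact_force: [-12.3, -2.5, 9.3]
gripper_width: 0.994
grasp_force: 7.1
```

carry_out --rows "2 0 0.5 0;2 0 1 0;2 0 1 0;2 0 1 0;0 0 0 0"

```text
t: 23.52
eef_pos: [0.4525, 0.3261, 0.0885]
tool_rot: [-0.002, 0.718, 0.696, -0.004]
contact_force: [-19.7, -1.8, 11.5]
gripper_width: 0.995
grasp_force: 10.7
```

Moving; keep pushing up the slope.

carry_out --rows "2 0 1 0;2 0 1 0;2 0 1 0;2 0 1 0;0 0 0 0"

```text
t: 24.15
eef_pos: [0.4566, 0.326, 0.0913]
tool_rot: [-0.004, 0.718, 0.696, -0.007]
contact_force: [-27.5, -1.0, 9.4]
gripper_width: 0.992
grasp_force: 19.6
```

carry_out --rows "2 0 1 0;2 0 1 0;2 0 1 0;0 0 0 0"

```text
t: 24.65
eef_pos: [0.4719, 0.3261, 0.0961]
tool_rot: [-0.0, 0.719, 0.695, -0.0]
contact_force: [0.4, -0.6, -0.1]
gripper_width: 0.996
grasp_force: 0.0
```

carry_out --rows "-15 0 0 0;-30 0 0 0;-5 0 30 0;0 0 40 0;0 -40 30 0;0 -50 0 0;0 -55 0 0;5 -55 0 0;5 -40 0 0;0 0 0 0"

```text
t: 25.9
eef_pos: [0.4329, 0.0819, 0.1959]
tool_rot: [0.001, 0.722, 0.692, -0.001]
contact_force: [-0.6, 0.8, 0.1]
gripper_width: 0.995
grasp_force: 0.0
```

Run:
```python
from h import *
s=get_obs(); print(s['t'],s['eef_pos'],s['contact_force'].round(1))
c=cam('side'); t=cam('top')
a=cv2.resize(c['img'][205:365,150:270],None,fx=3.6,fy=3.6,interpolation=cv2.INTER_CUBIC)
b=cv2.resize(t['img'][145:240,100:215],None,fx=3,fy=3,interpolation=cv2.INTER_CUBIC)
o=np.zeros((576,432+350,3),np.uint8); o[:a.shape[0],:a.shape[1]]=a; o[:b.shape[0],432:432+b.shape[1]]=b
cv2.imwrite('pics/s6.png',np.clip(o*1.5,0,255).astype(np.uint8))
```

```text
25.9 [0.43294886 0.08193725 0.19587517] [-0.6  0.8  0.1]
```

View pics/s6.png

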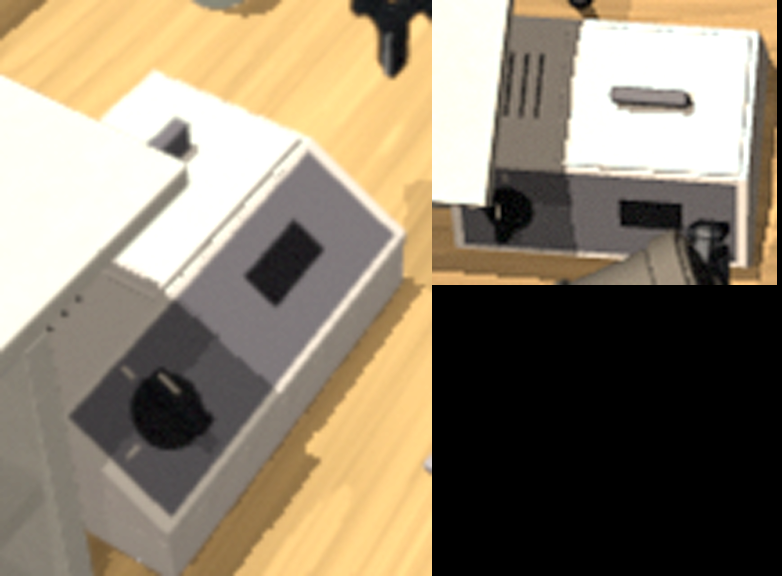

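The picture shows the switch bar turned to point up the slope at the upper mark, pointer near (170,382) in the crop. The lid lies flat on the deck, and the arm is clear of everything.

```bash
python3 -c "
from station import *
print(hand_in())"
```

```text
the job is handed in; nothing more can be done
None
```

The lid is seated flat on the box and let go, the switch was then turned to its on position, and the job is handed in; the hand-in call gave no verdict.

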